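# Index the swing arm of a tube-bending jig by one hole

## Task

Reset the tube-bending jig: hook a fingertip under the index pin's pull ring, lift the spring pin out of its hole, swing the arm exactly one hole towards the blue drill vice, and let the pin drop fully home in that hole. Hook and push only: do not grip or force the ring, leave everything else on the table where it is, and finish with the hand clear of the jig.

Things in the scene. Friction and masses are not known exactly. Their poses are not given: they have to be found in the camera images.
- bend_jig: fixed base: aluminium plate 170 x 180 x 16 mm screwed to the table. Origin: underside, on the arm's vertical pivot axis; z up, -x from the pivot to the middle hole, towards the robot (yaw within 0.3 rad), y left. Plate x -135 to 35 mm. Five 11 mm through holes on an arc of radius 110 mm at arm angles -0.698, -0.349, 0, 0.349, 0.698 rad. Steel former on the pivot: 48 mm across, top z 60 mm
- pull_ring: round steel ring fixed on the index pin: inner diameter 52 mm, wire 6 mm. Origin: its centre; pin home: 93 mm from the pivot axis, 90 mm above the table. Axes turn with the arm: x level from pin to pivot (away from the robot), y left, z up. It moves only up with the pin and round with the arm; a sideways push on its inside swings the arm once the pin is up
- ring_top (a point): highest point on the inside of the pull ring, where a finger lifts it: 15 mm nearer the pivot and 21 mm higher than the ring's centre. The ring leans 35 degrees from upright, foot on the pin, on the robot's side. A finger pointing along the arm to the pivot and 40 to 60 degrees down goes through the ring; tip 30 mm past the centre, raising it lifts the ring. Axes as the ring's
- swing_arm (a joint): arm angle about the pivot (rad). 0: pin in the middle hole, the start (play 0.015); positive swings the pin end to the robot's right (jig -y). Next hole right 0.349, left -0.349; stops at -0.75, 0.75. Flat bar 28 mm wide, top z 30 mm; roller halfway (top 48 mm); pin housing 26 mm across (top 57 mm) at its end. Light friction (1 N at the ring) keeps it where left while the pin is up
- index_pin (a joint): height of the spring pin above home (m): 8 mm steel pin, round tip, 110 mm from the pivot on the arm's end. 0: home, 12 mm deep in a hole, arm locked; above 0.012 free to swing; 0.012 when resting on the plate between holes; upper stop 0.032. The spring presses it down, 4 N at 0, 6 to 7 N at 0.02, 8 N at the stop; let go, it drops by itself
- drill_vice: small blue machine vice with a steel screw bar, 62 x 146 x 42 mm, loose, 1 kg; it stands on the left or on the right of the jig and shows which way to swing. Origin: centre of its underside
- tape_measure: yellow and black tape measure, 34 x 79 x 57 mm, loose bystander; stands on the side opposite the vice. Origin: centre of its underside
- seal_jar: clear jar with black lid, 58 mm across, 56 mm high, loose bystander behind the jig. Origin: centre of its underside
- caliper: steel vernier caliper, 54 x 150 x 8 mm, loose bystander behind the jig. Origin: centre of its underside
- ball_valve: brass ball valve with red lever, 26 x 92 x 42 mm, loose bystander on the right. Origin: centre of its underside
- pliers: red-handled pliers, 53 x 178 x 13 mm, loose bystander in front of the jig. Origin: centre of its underside
- plastic_cup: white plastic beaker, 61 mm across, 48 mm high, loose bystander at the back. Origin: centre of its underside
- spanner_13: small combination spanner, 31 x 153 x 7 mm, loose bystander at the front left. Origin: centre of its underside

How it is judged:
By the outcome, as a careful person would: the job done as asked, in the order asked, and still so for the second after the job is handed in, with the robot touching nothing.
It also fails if it takes over 51 s, if anything falls off the work surface, if the arm or the gripper's body presses on something with over 40 N, if the wrist force passes 120 N, or if a joint passes its speed limit or range.

## Robot

A 6-joint arm with a two-finger parallel gripper is mounted at the origin on a cart in front of the work surface, level with it; the furniture and walls round the work are solid. World frame = base frame: x ahead of the robot, y to its left, z up, the work surface at z = 0. Lengths are in m, angles in rad, forces in N, time in s.
With the tool pointing down it reaches from about 0.3 to 0.75 m from the base axis. Payload 8.5 kg.
Tool frame: the origin (TCP) lies midway between the tips of the shut fingers; the grasp point (between the pads) lies 19 mm behind it; z points along the fingers, y is the line along which they close (so a half turn about z gives the same grasp; the last joint's range is limited). The gripper opens to 85 mm and grips with 20 to 120 N. Pads are 22 mm wide; open, the fingers measure 114 mm over their backs; the gripper's body (76 mm by 85 mm) begins 54 mm behind the grasp point. The pads swing forward as they close: fully open they stand 13 mm farther back than shut.
Start: joints at [-1.399, 0.381, 1.297, -0, 1.464, -0.215], TCP at [0.207, -0.509, 0.231] pointing down, gripper open.
Joint ranges: [-3.11, 3.11], [-0.89, 2.33], [0.22, 2.48], [-1.42, 4.56], [0.17, 2.85], [-2.88, 2.88]. Speed limits (rad/s): [2.39, 2.39, 3.14, 3.14, 3.14, 3.14].

## Interface

Orientations are given as [roll, pitch, yaw] about the fixed x, y, z axes, in that order (R = Rz(yaw) Ry(pitch) Rx(roll)).
In Python, from bench import arm gives the robot as it stands.
- The arm moves only by the tool arm_command, never from a script. Its argument "rows" is a list of rows, each an object of numbers: "dx", "dy", "dz": the shift along the tool's x, y, z in m; "rx", "ry", "rz": the turn, a rotation vector about the tool's x, y, z in rad; "claw": the opening, from 0 (shut) to 1 (fully open). In form: [{"dx": .., "dy": .., "dz": .., "rx": .., "ry": .., "rz": .., "claw": ..}, ...]. A call has exactly 10 rows; each row is the pose to reach, as a shift and turn from the pose commanded when the call began, along the tool's axes at that moment; what a row does not reach only later rows make up. A row lasts 1/10 s, in which the tool goes at most 50 mm and 8.59 degrees, less where a joint would pass 70% of its speed; a pose out of reach is approached as far as the arm can. A call with a gripper value outside its range is refused whole. The fingers move at their own pace and stop on an object; "grip_force" is the grip in N (left out, the last holds). Time passes only in rows, so rows that repeat a pose let the fingers close, or fill a call up. It gives the time, the measured TCP pose, the force, the opening and the grip force at its end, in the units of the state.
- arm.get_state(): the state, without advancing time (a new reading comes with each control period).
- arm.read_camera(name): name is "scene" or "side" or "wrist"; returns the picture (400x640x3 uint8, red, green, blue); there is no depth.
- arm.camera_params(name): a dict with "fx", "fy", "cx", "cy" (pixels), "world_from_camera" (4x4, takes a point from camera to world coordinates). Camera axes: x right, y down, z forward; pixel columns grow to the right and rows downward; lengths in m; the calibration is good to about 2 mm. A picture is of the moment at which its call begins: read the wrist's pose just before it. camera_params takes no time and is no camera call; for the wrist camera it gives the pose at the moment of the call.
- arm.sign_off(): hands the job in; it is judged then, once.
The state is a dict: "clock": time; "joint_positions": joint angles; "qvel": joint speeds; "joint_torque": joint torques, N m; "position": TCP position; "tool_rot": TCP orientation; "wrist_force": force on the tool from outside, world axes, zero at the start; "ft_torque": the same for the moment, N m; "finger_gap": finger opening in m; "grip_force": force on a finger pad.
Only numpy, scipy, OpenCV 4.12 (cv2) and the standard library are available. Lean on these libraries where they do the work, as an engineer would, in place of code of your own. Each camera call takes 0.05 s, during which the arm holds its last target. There are 200 camera calls.

## Working session

There is one attempt and no reset: what is moved stays moved. The work goes in short steps, Python scripts to look and compute and a tool call to move; the robot and the scene stay as the last step left them, time stands still between calls to the robot, and variables do not carry over. Pictures are saved under pics/ and viewed, at most 10 in all, crops included, and the job is handed in when it is done.

Besides the shell and the picture viewer there is one more tool, called by a JSON object that holds its "op" and its "data". arm_command: Moves the arm, as the interface text tells. Its arguments: {"type":"object","properties":{"rows":{"type":"array"},"grip_force":{"type":"number"}},"required":["rows"]}

```bash
mkdir -p pics; ls; python3 - <<'E'
from bench import arm
import cv2
for n in ["scene","side"]:
    cv2.imwrite(f"pics/{n}0.png",arm.read_camera(n)[:,:,::-1])
    p=arm.camera_params(n);print(n,p)
print(arm.get_state())
E
```

```text
pics
scene {'fx': 490.88273703327906, 'fy': 490.88273703327906, 'cx': 319.0619055252519, 'cy': 194.70645127614088, 'world_from_camera': array([[-0.63964501, -0.30167343,  0.70699887, -0.20966041],
       [-0.76831902,  0.27873092, -0.57619004,  0.6186518 ],
       [-0.02324122, -0.91175776, -0.41007027,  0.55950621],
       [ 0.        ,  0.        ,  0.        ,  1.        ]])}
side {'fx': 510.6412558764759, 'fy': 510.6412558764759, 'cx': 327.4272955665139, 'cy': 202.26698699932814, 'world_from_camera': array([[-0.88311496, -0.24221222,  0.40179747,  0.04343153],
       [-0.46893991,  0.48174631, -0.74028093,  0.95689318],
       [-0.01425936, -0.84217203, -0.53902035,  0.82291993],
       [ 0.        ,  0.        ,  0.        ,  1.        ]])}
{'clock': 0.1, 'joint_positions': array([-1.39932070e+00,  3.81120847e-01,  1.29815106e+00, -3.45881270e-05,
        1.46358643e+00, -2.15324690e-01]), 'qvel': array([-0.00033823, -0.00184693, -0.00451639,  0.00030874,  0.00084841,
        0.0001161 ]), 'joint_torque': array([ 3.75345990e-03, -4.49225342e+01, -2.31655133e+01, -1.74514130e-04,
        3.69113041e-03, -3.16035130e-05]), 'position': array([ 0.2074069 , -0.50911692,  0.23078913]), 'tool_rot': array([-3.14034886e+00, -2.36839931e-04,  3.86803889e-01]), 'wrist_force': array([-0.04993116, -0.11448313, -0.03904493]), 'ft_torque': array([ 0.01253067, -0.00348607,  0.05369036]), 'grip_force': 0.0, 'finger_gap': 0.08508869559743185}
```

View pics/scene0.png

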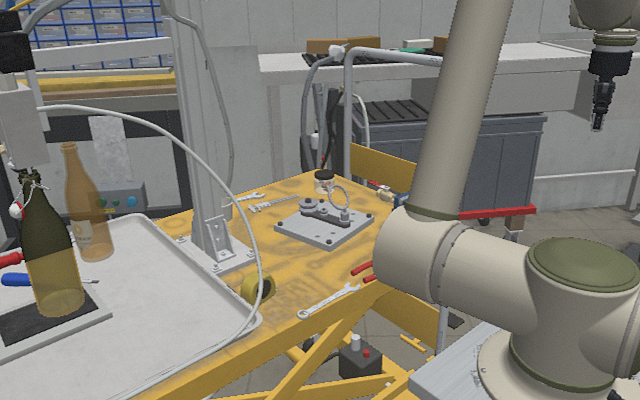

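View pics/side0.png

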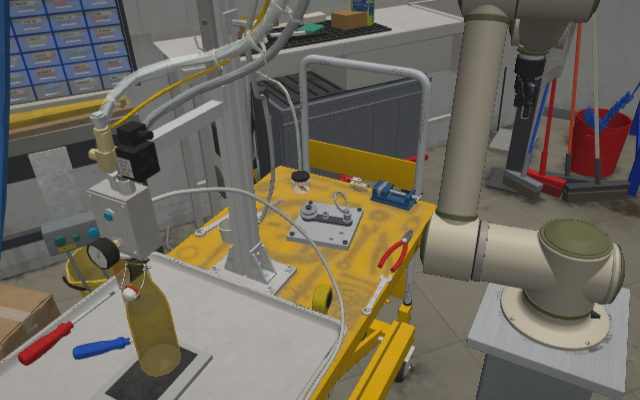

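The jig sits mid-table: scene about (325,222), side about (325,222). The blue vice is at side (395,193), beyond the jig, so it's on the robot's right. The yellow tape is at side (322,297), on the left. I'll zoom in on the jig next.

```bash
cat > h.py <<'E'
import numpy as np, cv2
from bench import arm
def ray(n,u,v,P=None):
    p=P or arm.camera_params(n);T=p["world_from_camera"]
    return T[:3,3],T[:3,:3]@np.array([(u-p["cx"])/p["fx"],(v-p["cy"])/p["fy"],1])
def plane(n,u,v,z,P=None):
    o,d=ray(n,u,v,P);return o+d*(z-o[2])/d[2]
def tri(a,b):
    (o1,d1),(o2,d2)=a,b
    s=np.linalg.lstsq(np.c_[d1,-d2],o2-o1,rcond=None)[0]
    p,q=o1+d1*s[0],o2+d2*s[1];return (p+q)/2,np.linalg.norm(p-q)
def proj(n,X,P=None):
    p=P or arm.camera_params(n);T=p["world_from_camera"];c=T[:3,:3].T@(np.asarray(X)-T[:3,3])
    return np.array([p["fx"]*c[0]/c[2]+p["cx"],p["fy"]*c[1]/c[2]+p["cy"]])
E
python3 - <<'E'
from h import *
a=cv2.imread("pics/scene0.png")[165:265,265:398]; b=cv2.imread("pics/side0.png")[180:260,275:375]
A=cv2.resize(a,None,fx=5,fy=5,interpolation=2)[:, :665]
B=cv2.resize(b,None,fx=6,fy=6,interpolation=2)
cv2.imwrite("pics/a.png",A);cv2.imwrite("pics/b.png",B)
print(plane("side",395,193,.02),plane("side",322,297,.03),plane("side",325,225,.016))
E
```

```text
[ 0.48540133 -0.28207411  0.02      ] [0.46121785 0.22007632 0.03      ] [ 0.59665829 -0.04622623  0.016     ]
```

View pics/a.png

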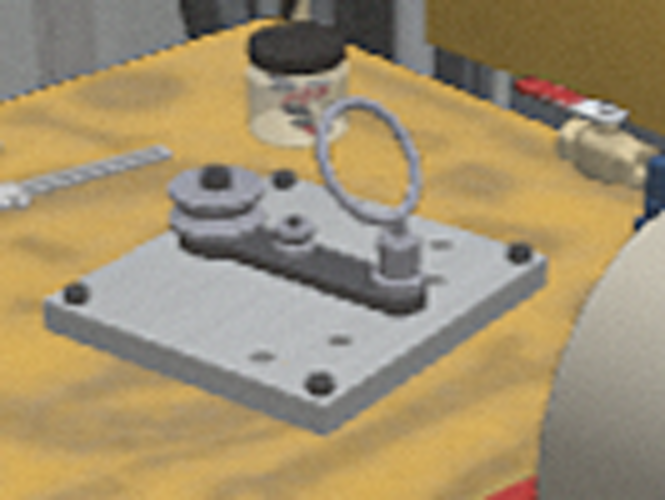

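View pics/b.png

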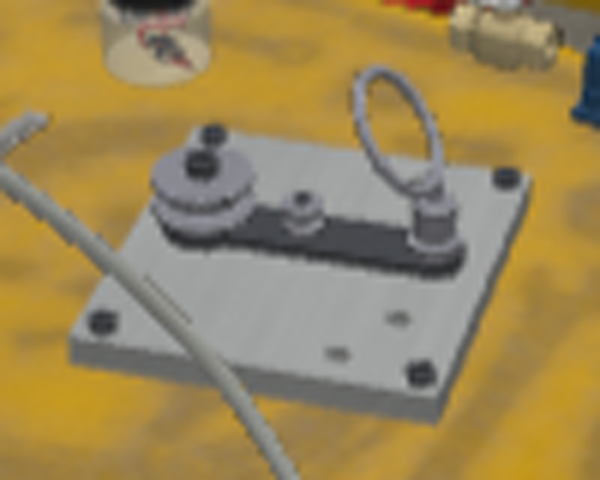

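Crop a (scene, x5): ring centre about (368,160), former top (217,185), plate top corners (45,302), (323,408) and (547,258). Crop b (side, x6): ring centre about (399,132), former top (203,178), plate corners (70,342), (437,400), (530,178) and (195,125).

```bash
python3 - <<'E'
from h import *
S=lambda U,V:((U+.5)/5-.5+265,(V+.5)/5-.5+165)
D=lambda U,V:((U+.5)/6-.5+275,(V+.5)/6-.5+180)
np.set_printoptions(precision=4,suppress=True)
print("ring",tri(ray("scene",*S(368,160)),ray("side",*D(399,132))))
print("former",tri(ray("scene",*S(217,187)),ray("side",*D(203,178))))
for q in [(45,302),(323,408),(547,258)]: print("sc",plane("scene",*S(*q),.016))
for q in [(70,342),(437,400),(530,178),(195,125)]: print("sd",plane("side",*D(*q),.016))
print("ring z.09",plane("scene",*S(368,160),.09),plane("side",*D(399,132),.09))
print("former z.06",plane("scene",*S(217,187),.06),plane("side",*D(203,178),.06))
for q in [(262,357),(340,341)]: print("hole",plane("scene",*S(*q),.016))
for q in [(338,354),(399,318)]: print("hole",plane("side",*D(*q),.016))
E
```

```text
ring (array([ 0.5553, -0.0616,  0.0944]), np.float64(0.001477524844731386))
former (array([ 0.6459, -0.0434,  0.0547]), np.float64(0.0001739261976481912))
sc [0.6657 0.0475 0.016 ]
sc [0.5013 0.0143 0.016 ]
sc [ 0.5375 -0.1619  0.016 ]
sd [0.6634 0.0473 0.016 ]
sd [0.5    0.0115 0.016 ]
sd [ 0.5366 -0.1642  0.016 ]
sd [ 0.7033 -0.1333  0.016 ]
ring z.09 [ 0.5616 -0.0667  0.09  ] [ 0.5588 -0.069   0.09  ]
former z.06 [ 0.6368 -0.0363  0.06  ] [ 0.6418 -0.0366  0.06  ]
hole [0.5546 0.005  0.016 ]
hole [ 0.5421 -0.0313  0.016 ]
hole [0.5534 0.0015 0.016 ]
hole [ 0.5415 -0.0346  0.016 ]
```

Both views agree: plate yaw is about 0.20, pivot (0.650, -0.049), ring centre (0.5595, -0.0675, 0.09). The plate edges measure 167 and 180 mm, and the holes match. The vice is on the right, so the swing is +0.349. Next is the approach pose, tilted 50° down along the arm with the claw shut.

```bash
cat >> h.py <<'E'
from scipy.spatial.transform import Rotation as Ro
PIV=np.array([.650,-.049,0]);YAW=.2
def cen(a=0,h=0,yaw=YAW):  # ring centre at arm angle a, pin height h
    y=yaw+a;return PIV+np.array([-.093*np.cos(y),-.093*np.sin(y),.09+h])
def Rt(a=0,el=np.radians(50),yaw=YAW):
    y=yaw+a;c,s=np.cos(y),np.sin(y)
    z=np.array([np.cos(el)*c,np.cos(el)*s,-np.sin(el)]);x=np.array([np.sin(el)*c,np.sin(el)*s,np.cos(el)])
    return np.c_[x,np.cross(z,x),z]
def move(p,R):
    s=arm.get_state();R0=Ro.from_euler("xyz",s["tool_rot"]).as_matrix()
    print("shift",(R0.T@(p-s["position"])).round(4),"rv",Ro.from_matrix(R0.T@R).as_rotvec().round(4),"t",s["clock"])
E
python3 - <<'E'
from h import *
R=Rt();d=R[:,2];p=cen()-.12*d;print(cen(),p);move(p,R)
E
```

```text
[ 0.55885381 -0.06747625  0.09      ] [ 0.48325685 -0.08280051  0.18192533]
shift [ 0.4163 -0.2907  0.0493] rv [-0.0664  0.6959  0.1787] t 0.1
```

{"op": "arm_command", "data": {"rows": [{"dx": 0.03,"dy": -0.02,"dz": 0,"claw": 0},{"dx": 0.07,"dy": -0.05,"dz": 0,"rx": -0.007,"ry": 0.07,"rz": 0.018,"claw": 0},{"dx": 0.11,"dy": -0.077,"dz": 0,"rx": -0.014,"ry": 0.14,"rz": 0.036,"claw": 0},{"dx": 0.15,"dy": -0.105,"dz": 0.005,"rx": -0.02,"ry": 0.21,"rz": 0.054,"claw": 0},{"dx": 0.19,"dy": -0.133,"dz": 0.01,"rx": -0.027,"ry": 0.28,"rz": 0.072,"claw": 0},{"dx": 0.23,"dy": -0.161,"dz": 0.015,"rx": -0.034,"ry": 0.36,"rz": 0.09,"claw": 0},{"dx": 0.27,"dy": -0.189,"dz": 0.02,"rx": -0.041,"ry": 0.44,"rz": 0.11,"claw": 0},{"dx": 0.31,"dy": -0.217,"dz": 0.025,"rx": -0.05,"ry": 0.52,"rz": 0.135,"claw": 0},{"dx": 0.35,"dy": -0.245,"dz": 0.03,"rx": -0.057,"ry": 0.6,"rz": 0.155,"claw": 0},{"dx": 0.385,"dy": -0.27,"dz": 0.04,"rx": -0.066,"ry": 0.696,"rz": 0.179,"claw": 0}]}}

```text
$.rows[0]: bad value
```

```bash
python3 - <<'E'
from h import *
R=Rt();d=R[:,2];move(cen()-.12*d,R);print(arm.get_state())
P=arm.camera_params("wrist");im=arm.read_camera("wrist");cv2.imwrite("pics/w1.png",im[:,:,::-1])
print(P);print("proj centre",proj("wrist",cen(),P),"pivot top",proj("wrist",PIV+[0,0,.06],P))
E
```

```text
shift [ 0.4163 -0.2907  0.0493] rv [-0.0664  0.6959  0.1787] t 0.1
{'clock': 0.1, 'joint_positions': array([-1.39932070e+00,  3.81120847e-01,  1.29815106e+00, -3.45881270e-05,
        1.46358643e+00, -2.15324690e-01]), 'qvel': array([-0.00033823, -0.00184693, -0.00451639,  0.00030874,  0.00084841,
        0.0001161 ]), 'joint_torque': array([ 3.75345990e-03, -4.49225342e+01, -2.31655133e+01, -1.74514130e-04,
        3.69113041e-03, -3.16035130e-05]), 'position': array([ 0.2074069 , -0.50911692,  0.23078913]), 'tool_rot': array([-3.14034886e+00, -2.36839931e-04,  3.86803889e-01]), 'wrist_force': array([-0.04993116, -0.11448313, -0.03904493]), 'ft_torque': array([ 0.01253067, -0.00348607,  0.05369036]), 'grip_force': 0.0, 'finger_gap': 0.08508869559743185}
{'fx': 333.5120944729739, 'fy': 333.5120944729739, 'cx': 327.21793744040883, 'cy': 199.66589623332402, 'world_from_camera': array([[ 0.37750208, -0.88743797, -0.26447313,  0.27445437],
       [-0.92600767, -0.3622122 , -0.10635848, -0.48177387],
       [-0.00140884,  0.2850547 , -0.95851022,  0.37358774],
       [ 0.        ,  0.        ,  0.        ,  1.        ]])}
proj centre [-275.96109155 -856.98025362] pivot top [ -228.27161098 -1045.24849498]
```

View pics/w1.png

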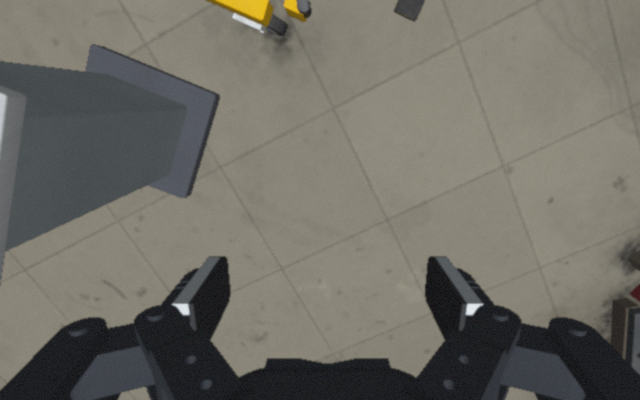

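The move was refused because each row needs every key. The view shows floor only and the arm hasn't moved, so I'm resending with all keys.

{"op": "arm_command", "data": {"rows": [{"dx": 0.03,"dy": -0.02,"dz": 0,"rx": 0,"ry": 0,"rz": 0,"claw": 0},{"dx": 0.07,"dy": -0.05,"dz": 0,"rx": -0.007,"ry": 0.07,"rz": 0.018,"claw": 0},{"dx": 0.11,"dy": -0.077,"dz": 0,"rx": -0.014,"ry": 0.14,"rz": 0.036,"claw": 0},{"dx": 0.15,"dy": -0.105,"dz": 0.005,"rx": -0.02,"ry": 0.21,"rz": 0.054,"claw": 0},{"dx": 0.19,"dy": -0.133,"dz": 0.01,"rx": -0.027,"ry": 0.28,"rz": 0.072,"claw": 0},{"dx": 0.23,"dy": -0.161,"dz": 0.015,"rx": -0.034,"ry": 0.36,"rz": 0.09,"claw": 0},{"dx": 0.27,"dy": -0.189,"dz": 0.02,"rx": -0.041,"ry": 0.44,"rz": 0.11,"claw": 0},{"dx": 0.31,"dy": -0.217,"dz": 0.025,"rx": -0.05,"ry": 0.52,"rz": 0.135,"claw": 0},{"dx": 0.35,"dy": -0.245,"dz": 0.03,"rx": -0.057,"ry": 0.6,"rz": 0.155,"claw": 0},{"dx": 0.385,"dy": -0.27,"dz": 0.04,"rx": -0.066,"ry": 0.696,"rz": 0.179,"claw": 0}]}}

```text
clock: 1.15
position: [0.463, -0.1126, 0.192]
tool_rot: [3.139, -0.702, 0.2]
wrist_force: [1.7, 0.4, 0.0]
finger_gap: 0.0003
grip_force: 0.0
```

```bash
python3 - <<'E'
from h import *
R=Rt();d=R[:,2];move(cen()-.1*d,R)
P=arm.camera_params("wrist");im=arm.read_camera("wrist");cv2.imwrite("pics/w2.png",im[:,:,::-1])
print("proj centre",proj("wrist",cen(),P),"top",proj("wrist",cen()+Ro.from_euler("z",YAW).apply([.015,0,.021]),P),"foot",proj("wrist",cen()+Ro.from_euler("z",YAW).apply([-.015,0,-.021]),P),"pivot top",proj("wrist",PIV+[0,0,.06],P))
for q in [(-.135,.09),(-.135,-.09),(.035,.09),(.035,-.09)]:print(proj("wrist",PIV+Ro.from_euler("z",YAW).apply([*q,.016]),P))
E
```

```text
shift [ 0.0131 -0.0253  0.0442] rv [ 0.0026 -0.0038  0.0002] t 1.15
proj centre [298.33746398 171.60996968] top [296.99153205 143.80646529] foot [299.5669257  197.00749821] pivot top [303.41624128 108.3766999 ]
[215.06400449 242.02874811]
[389.93199449 241.90510921]
[233.47673174 108.73353791]
[379.37639262 108.75435117]
```

View pics/w2.png

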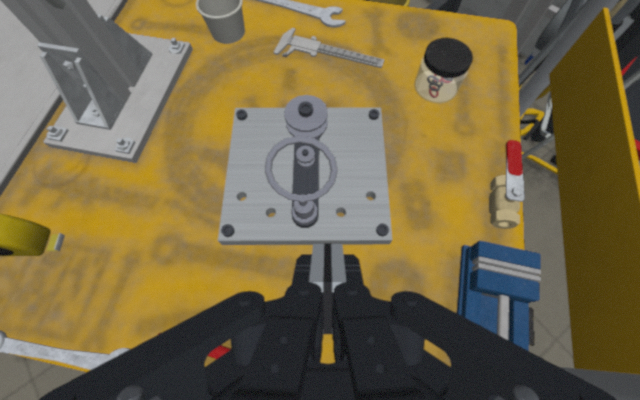

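The wrist view shows the ring centre at about (302,169) against the predicted (298,172). The plate corners are also about 3 px to the right, so I shift the estimate 2.5 mm right. The ring is open and the vice is at the right (500,290).

```bash
sed -i 's/^PIV=.*;YAW/PIV=np.array([.651,-.0515,0]);YAW/' h.py; python3 - <<'E'
from h import *
R=Rt();d=R[:,2];move(cen()-.08*d,R)
E
```

```text
shift [ 0.0152 -0.0167  0.0623] rv [-0.0048 -0.0053 -0.0051] t 1.2
```

{"op": "arm_command", "data": {"rows": [{"dx": 0.005,"dy": -0.005,"dz": 0.01,"rx": 0,"ry": 0,"rz": 0,"claw": 0},{"dx": 0.01,"dy": -0.01,"dz": 0.02,"rx": 0,"ry": 0,"rz": 0,"claw": 0},{"dx": 0.015,"dy": -0.014,"dz": 0.03,"rx": 0,"ry": 0,"rz": 0,"claw": 0},{"dx": 0.015,"dy": -0.014,"dz": 0.03,"rx": 0,"ry": 0,"rz": 0,"claw": 0},{"dx": 0.015,"dy": -0.014,"dz": 0.03,"rx": 0,"ry": 0,"rz": 0,"claw": 0},{"dx": 0.015,"dy": -0.014,"dz": 0.03,"rx": 0,"ry": 0,"rz": 0,"claw": 0},{"dx": 0.015,"dy": -0.014,"dz": 0.03,"rx": 0,"ry": 0,"rz": 0,"claw": 0},{"dx": 0.015,"dy": -0.014,"dz": 0.03,"rx": 0,"ry": 0,"rz": 0,"claw": 0},{"dx": 0.015,"dy": -0.014,"dz": 0.03,"rx": 0,"ry": 0,"rz": 0,"claw": 0},{"dx": 0.015,"dy": -0.014,"dz": 0.03,"rx": 0,"ry": 0,"rz": 0,"claw": 0}]}}

```text
clock: 2.2
position: [0.4895, -0.0944, 0.178]
tool_rot: [3.14, -0.698, 0.2]
wrist_force: [-0.8, 0.5, -0.2]
finger_gap: -0.0
grip_force: 0.0
```

```bash
python3 - <<'E'
from h import *
R=Rt();d=R[:,2];move(cen()-.06*d,R);move(cen()+.03*d,R)
P=arm.camera_params("wrist");im=arm.read_camera("wrist");cv2.imwrite("pics/w3.png",im[:,:,::-1])
e=Ro.from_euler("z",YAW)
print("proj centre",proj("wrist",cen(),P),"top",proj("wrist",cen()+e.apply([.015,0,.021]),P),"foot",proj("wrist",cen()+e.apply([-.015,0,-.021]),P))
for q in [(-.135,.09),(-.135,-.09),(.035,.09),(.035,-.09)]:print(proj("wrist",PIV+e.apply([*q,.016]),P))
E
```

```text
shift [-0.0001 -0.01    0.0548] rv [ 0.0009 -0.      0.0003] t 2.2
shift [-1.000e-04 -1.000e-02  1.448e-01] rv [ 0.0009 -0.      0.0003] t 2.2
proj centre [315.04650226 194.7768019 ] top [314.4258046 165.5537672] foot [315.60845518 221.23407838]
[222.87285759 266.57895898]
[411.00946138 266.59633247]
[241.1068642  120.32111362]
[396.36220087 120.37296298]
```

View pics/w3.png

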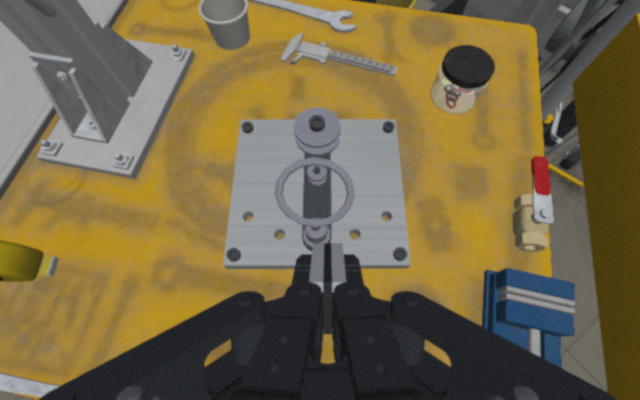

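Ring at (315,192) against the predicted (315,195), and the plate corners match to 2 px. Now aligning sideways and going through the ring.

{"op": "arm_command", "data": {"rows": [{"dx": 0,"dy": -0.005,"dz": 0.015,"rx": 0,"ry": 0,"rz": 0,"claw": 0},{"dx": 0,"dy": -0.01,"dz": 0.03,"rx": 0,"ry": 0,"rz": 0,"claw": 0},{"dx": 0,"dy": -0.01,"dz": 0.045,"rx": 0,"ry": 0,"rz": 0,"claw": 0},{"dx": 0,"dy": -0.01,"dz": 0.06,"rx": 0,"ry": 0,"rz": 0,"claw": 0},{"dx": 0,"dy": -0.01,"dz": 0.075,"rx": 0,"ry": 0,"rz": 0,"claw": 0},{"dx": 0,"dy": -0.01,"dz": 0.09,"rx": 0,"ry": 0,"rz": 0,"claw": 0},{"dx": 0,"dy": -0.01,"dz": 0.1,"rx": 0,"ry": 0,"rz": 0,"claw": 0},{"dx": 0,"dy": -0.01,"dz": 0.105,"rx": 0,"ry": 0,"rz": 0,"claw": 0},{"dx": 0,"dy": -0.01,"dz": 0.105,"rx": 0,"ry": 0,"rz": 0,"claw": 0},{"dx": 0,"dy": -0.01,"dz": 0.105,"rx": 0,"ry": 0,"rz": 0,"claw": 0}]}}

```text
clock: 3.25
position: [0.5536, -0.0711, 0.0978]
tool_rot: [3.14, -0.698, 0.201]
wrist_force: [-0.8, -0.1, 0.0]
finger_gap: -0.0001
grip_force: 0.0
```

{"op": "arm_command", "data": {"rows": [{"dx": 0,"dy": 0,"dz": 0.005,"rx": 0,"ry": 0,"rz": 0,"claw": 0},{"dx": 0,"dy": 0,"dz": 0.01,"rx": 0,"ry": 0,"rz": 0,"claw": 0},{"dx": 0,"dy": 0,"dz": 0.015,"rx": 0,"ry": 0,"rz": 0,"claw": 0},{"dx": 0,"dy": 0,"dz": 0.02,"rx": 0,"ry": 0,"rz": 0,"claw": 0},{"dx": 0,"dy": 0,"dz": 0.025,"rx": 0,"ry": 0,"rz": 0,"claw": 0},{"dx": 0,"dy": 0,"dz": 0.03,"rx": 0,"ry": 0,"rz": 0,"claw": 0},{"dx": 0,"dy": 0,"dz": 0.035,"rx": 0,"ry": 0,"rz": 0,"claw": 0},{"dx": 0,"dy": 0,"dz": 0.04,"rx": 0,"ry": 0,"rz": 0,"claw": 0},{"dx": 0,"dy": 0,"dz": 0.04,"rx": 0,"ry": 0,"rz": 0,"claw": 0},{"dx": 0,"dy": 0,"dz": 0.04,"rx": 0,"ry": 0,"rz": 0,"claw": 0}]}}

```text
clock: 4.25
position: [0.5789, -0.066, 0.0668]
tool_rot: [3.141, -0.698, 0.2]
wrist_force: [-0.0, 0.1, -0.2]
finger_gap: 0.0002
grip_force: 0.0
```

```bash
python3 - <<'E'
from h import *
R=Rt();d=R[:,2];move(cen()+.03*d,R);move(cen()+.03*d+[0,0,.025],R);print(arm.get_state()["wrist_force"])
im=arm.read_camera("wrist");cv2.imwrite("pics/w4.png",im[:,:,::-1])
E
```

```text
shift [ 0.      0.0001 -0.0003] rv [0.0005 0.0002 0.0003] t 4.25
shift [ 0.0161  0.0002 -0.0195] rv [0.0005 0.0002 0.0003] t 4.25
[-0.03459422  0.09941821 -0.18295143]
```

View pics/w4.png

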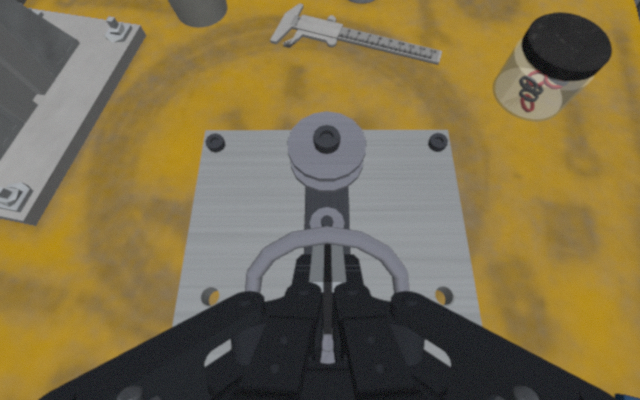

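The fingers pass through the ring and are centred: ring spans x 248–408, finger at 327, with no force. Lifting slowly.

{"op": "arm_command", "data": {"rows": [{"dx": 0.0016,"dy": 0,"dz": -0.0019,"rx": 0,"ry": 0,"rz": 0,"claw": 0},{"dx": 0.0032,"dy": 0,"dz": -0.0038,"rx": 0,"ry": 0,"rz": 0,"claw": 0},{"dx": 0.0048,"dy": 0,"dz": -0.0057,"rx": 0,"ry": 0,"rz": 0,"claw": 0},{"dx": 0.0064,"dy": 0,"dz": -0.0077,"rx": 0,"ry": 0,"rz": 0,"claw": 0},{"dx": 0.008,"dy": 0,"dz": -0.0096,"rx": 0,"ry": 0,"rz": 0,"claw": 0},{"dx": 0.0096,"dy": 0,"dz": -0.0115,"rx": 0,"ry": 0,"rz": 0,"claw": 0},{"dx": 0.0113,"dy": 0,"dz": -0.0134,"rx": 0,"ry": 0,"rz": 0,"claw": 0},{"dx": 0.0129,"dy": 0,"dz": -0.0153,"rx": 0,"ry": 0,"rz": 0,"claw": 0},{"dx": 0.0129,"dy": 0,"dz": -0.0153,"rx": 0,"ry": 0,"rz": 0,"claw": 0},{"dx": 0.0129,"dy": 0,"dz": -0.0153,"rx": 0,"ry": 0,"rz": 0,"claw": 0}]}}

```text
clock: 5.3
position: [0.579, -0.066, 0.0869]
tool_rot: [3.14, -0.698, 0.201]
wrist_force: [-0.5, 0.1, -0.0]
finger_gap: -0.0
grip_force: 0.0
```

{"op": "arm_command", "data": {"rows": [{"dx": 0.001,"dy": 0,"dz": -0.0012,"rx": 0,"ry": 0,"rz": 0,"claw": 0},{"dx": 0.002,"dy": 0,"dz": -0.0023,"rx": 0,"ry": 0,"rz": 0,"claw": 0},{"dx": 0.003,"dy": 0,"dz": -0.0035,"rx": 0,"ry": 0,"rz": 0,"claw": 0},{"dx": 0.004,"dy": 0,"dz": -0.0047,"rx": 0,"ry": 0,"rz": 0,"claw": 0},{"dx": 0.005,"dy": 0,"dz": -0.0059,"rx": 0,"ry": 0,"rz": 0,"claw": 0},{"dx": 0.0055,"dy": 0,"dz": -0.0065,"rx": 0,"ry": 0,"rz": 0,"claw": 0},{"dx": 0.0064,"dy": 0,"dz": -0.0077,"rx": 0,"ry": 0,"rz": 0,"claw": 0},{"dx": 0.0064,"dy": 0,"dz": -0.0077,"rx": 0,"ry": 0,"rz": 0,"claw": 0},{"dx": 0.0064,"dy": 0,"dz": -0.0077,"rx": 0,"ry": 0,"rz": 0,"claw": 0},{"dx": 0.0064,"dy": 0,"dz": -0.0077,"rx": 0,"ry": 0,"rz": 0,"claw": 0}]}}

```text
clock: 6.3
position: [0.5788, -0.0659, 0.0968]
tool_rot: [3.141, -0.698, 0.2]
wrist_force: [-3.1, -0.0, -4.5]
finger_gap: 0.0
grip_force: 2.4
```

{"op": "arm_command", "data": {"rows": [{"dx": 0.0016,"dy": 0,"dz": -0.0019,"rx": 0,"ry": 0,"rz": 0,"claw": 0},{"dx": 0.0032,"dy": 0,"dz": -0.0038,"rx": 0,"ry": 0,"rz": 0,"claw": 0},{"dx": 0.0048,"dy": 0,"dz": -0.0057,"rx": 0,"ry": 0,"rz": 0,"claw": 0},{"dx": 0.0064,"dy": 0,"dz": -0.0077,"rx": 0,"ry": 0,"rz": 0,"claw": 0},{"dx": 0.008,"dy": 0,"dz": -0.0096,"rx": 0,"ry": 0,"rz": 0,"claw": 0},{"dx": 0.0096,"dy": 0,"dz": -0.0115,"rx": 0,"ry": 0,"rz": 0,"claw": 0},{"dx": 0.0113,"dy": 0,"dz": -0.0134,"rx": 0,"ry": 0,"rz": 0,"claw": 0},{"dx": 0.0113,"dy": 0,"dz": -0.0134,"rx": 0,"ry": 0,"rz": 0,"claw": 0},{"dx": 0.0113,"dy": 0,"dz": -0.0134,"rx": 0,"ry": 0,"rz": 0,"claw": 0},{"dx": 0.0113,"dy": 0,"dz": -0.0134,"rx": 0,"ry": 0,"rz": 0,"claw": 0}]}}

```text
clock: 7.3
position: [0.5789, -0.0659, 0.1143]
tool_rot: [3.141, -0.698, 0.2]
wrist_force: [-2.5, 0.1, -6.3]
finger_gap: -0.0002
grip_force: 3.4
```

```bash
python3 - <<'E'
from h import *
s=arm.get_state();print(s["position"],s["wrist_force"])
a=arm.read_camera("scene")[165:265,265:398,::-1]; b=arm.read_camera("side")[180:260,275:375,::-1]
A=cv2.resize(a,(399,300),interpolation=2);B=cv2.resize(b,(375,300),interpolation=2)
cv2.imwrite("pics/l.png",np.hstack([A,B]))
# arc targets about pivot, relative to present tool frame
for k in (.1,.2,.3,.349,.37):
    Q=Ro.from_euler("z",k).as_matrix();R=Ro.from_euler("xyz",s["tool_rot"]).as_matrix()
    print(k);move(PIV+Q@(s["position"]-PIV),Q@R)
E
```

```text
[ 0.57889804 -0.06594596  0.11432854] [-2.53950905  0.13478855 -6.30917842]
0.1
shift [0.0003 0.0074 0.0002] rv [ 0.0642  0.0001 -0.0766] t 7.4
0.2
shift [0.0011 0.0146 0.0009] rv [ 1.285e-01  1.000e-04 -1.532e-01] t 7.4
0.3
shift [0.0025 0.0218 0.0021] rv [ 1.928e-01  2.000e-04 -2.298e-01] t 7.4
0.349
shift [0.0033 0.0252 0.0028] rv [ 2.243e-01  2.000e-04 -2.674e-01] t 7.4
0.37
shift [0.0038 0.0266 0.0032] rv [ 2.378e-01  2.000e-04 -2.835e-01] t 7.4
```

View pics/l.png

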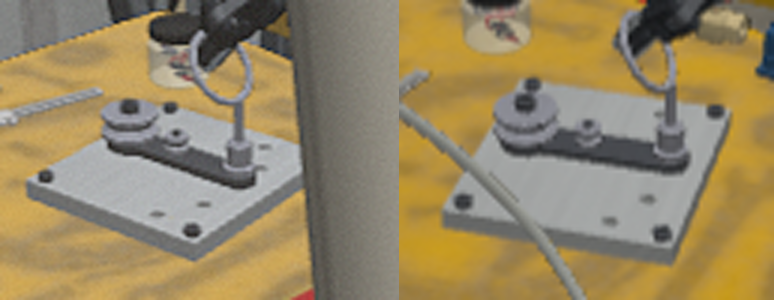

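The pin is out: the rod shows about 20 mm above the housing, with 6.3 N on the finger. Swinging +0.349 about the pivot.

{"op": "arm_command", "data": {"rows": [{"dx": 0,"dy": 0.0029,"dz": 0,"rx": 0.0257,"ry": 0,"rz": -0.0306,"claw": 0},{"dx": 0.0002,"dy": 0.0059,"dz": 0.0001,"rx": 0.0514,"ry": 0,"rz": -0.0613,"claw": 0},{"dx": 0.0004,"dy": 0.0088,"dz": 0.0003,"rx": 0.077,"ry": 0,"rz": -0.092,"claw": 0},{"dx": 0.0007,"dy": 0.0117,"dz": 0.0006,"rx": 0.103,"ry": 0,"rz": -0.1226,"claw": 0},{"dx": 0.0011,"dy": 0.0146,"dz": 0.0009,"rx": 0.1285,"ry": 0,"rz": -0.1532,"claw": 0},{"dx": 0.0016,"dy": 0.0175,"dz": 0.0013,"rx": 0.1542,"ry": 0,"rz": -0.1838,"claw": 0},{"dx": 0.0022,"dy": 0.0204,"dz": 0.0018,"rx": 0.18,"ry": 0,"rz": -0.2145,"claw": 0},{"dx": 0.0028,"dy": 0.0231,"dz": 0.0023,"rx": 0.205,"ry": 0,"rz": -0.244,"claw": 0},{"dx": 0.0033,"dy": 0.0252,"dz": 0.0028,"rx": 0.2243,"ry": 0,"rz": -0.2674,"claw": 0},{"dx": 0.0033,"dy": 0.0252,"dz": 0.0028,"rx": 0.2243,"ry": 0,"rz": -0.2674,"claw": 0}]}}

```text
clock: 8.4
position: [0.5887, -0.0908, 0.1144]
tool_rot: [3.139, -0.698, 0.55]
wrist_force: [-1.5, -2.1, -6.7]
finger_gap: -0.0001
grip_force: 3.1
```

```bash
cat > m.py <<'E'
from h import *
s=arm.get_state();print("pos",s["position"].round(4),"F",s["wrist_force"].round(1),"yaw",s["tool_rot"][2].round(3))
v=s["position"]-PIV;print("angle of tcp about pivot",np.arctan2(-v[1],-v[0])-YAW)
P=arm.camera_params("wrist");im=arm.read_camera("wrist");g=cv2.cvtColor(im,7)
import sys;cv2.imwrite(sys.argv[1],im[:,:,::-1])
h=float(sys.argv[2]);c=cen(.349,h)
t=c+Ro.from_euler("z",YAW+.349).apply([.0185,0,.0265]) # ring outer top
print("pred outer top if at .349",proj("wrist",t,P), "former top", proj("wrist",PIV+[0,0,.06],P))
E
python3 m.py pics/w5.png .02
```

```text
pos [ 0.5887 -0.0908  0.1144] F [-1.5 -2.1 -6.7] yaw 0.55
angle of tcp about pivot 0.3624746887443741
pred outer top if at .349 [325.62429224 250.54413912] former top [326.06078332 175.64964411]
```

{"op": "arm_command", "data": {"rows": [{"dx": -0.001,"dy": 0,"dz": 0.0012,"rx": 0,"ry": 0,"rz": 0,"claw": 0},{"dx": -0.002,"dy": 0,"dz": 0.0023,"rx": 0,"ry": 0,"rz": 0,"claw": 0},{"dx": -0.003,"dy": 0,"dz": 0.0035,"rx": 0,"ry": 0,"rz": 0,"claw": 0},{"dx": -0.004,"dy": 0,"dz": 0.0047,"rx": 0,"ry": 0,"rz": 0,"claw": 0},{"dx": -0.005,"dy": 0,"dz": 0.0059,"rx": 0,"ry": 0,"rz": 0,"claw": 0},{"dx": -0.006,"dy": 0,"dz": 0.0071,"rx": 0,"ry": 0,"rz": 0,"claw": 0},{"dx": -0.007,"dy": 0,"dz": 0.0083,"rx": 0,"ry": 0,"rz": 0,"claw": 0},{"dx": -0.0077,"dy": 0,"dz": 0.0092,"rx": 0,"ry": 0,"rz": 0,"claw": 0},{"dx": -0.0077,"dy": 0,"dz": 0.0092,"rx": 0,"ry": 0,"rz": 0,"claw": 0},{"dx": -0.0077,"dy": 0,"dz": 0.0092,"rx": 0,"ry": 0,"rz": 0,"claw": 0}]}}

```text
clock: 9.45
position: [0.5882, -0.0898, 0.1024]
tool_rot: [3.141, -0.698, 0.549]
wrist_force: [-1.9, -2.3, -5.1]
finger_gap: -0.0001
grip_force: 3.0
```

```bash
python3 m.py pics/w6.png .008
```

```text
pos [ 0.5882 -0.0898  0.1024] F [-1.9 -2.3 -5.1] yaw 0.549
angle of tcp about pivot 0.34782513982743074
pred outer top if at .349 [328.1336607  250.64443899] former top [327.72727463 167.48777492]
```

At z 0.1024 the pin is at about 9 mm and the finger still carries 5.1 N. A pin resting on the plate would unload the finger, so it is entering the hole. Lowering on.

{"op": "arm_command", "data": {"rows": [{"dx": -0.001,"dy": 0,"dz": 0.0012,"rx": 0,"ry": 0,"rz": 0,"claw": 0},{"dx": -0.002,"dy": 0,"dz": 0.0023,"rx": 0,"ry": 0,"rz": 0,"claw": 0},{"dx": -0.003,"dy": 0,"dz": 0.0035,"rx": 0,"ry": 0,"rz": 0,"claw": 0},{"dx": -0.004,"dy": 0,"dz": 0.0047,"rx": 0,"ry": 0,"rz": 0,"claw": 0},{"dx": -0.004,"dy": 0,"dz": 0.0047,"rx": 0,"ry": 0,"rz": 0,"claw": 0},{"dx": -0.004,"dy": 0,"dz": 0.0047,"rx": 0,"ry": 0,"rz": 0,"claw": 0},{"dx": -0.004,"dy": 0,"dz": 0.0047,"rx": 0,"ry": 0,"rz": 0,"claw": 0},{"dx": -0.004,"dy": 0,"dz": 0.0047,"rx": 0,"ry": 0,"rz": 0,"claw": 0},{"dx": -0.004,"dy": 0,"dz": 0.0047,"rx": 0,"ry": 0,"rz": 0,"claw": 0},{"dx": -0.004,"dy": 0,"dz": 0.0047,"rx": 0,"ry": 0,"rz": 0,"claw": 0}]}}

```text
clock: 10.5
position: [0.5882, -0.0899, 0.0963]
tool_rot: [3.14, -0.698, 0.55]
wrist_force: [-3.1, -0.6, -4.5]
finger_gap: -0.0001
grip_force: 2.6
```

{"op": "arm_command", "data": {"rows": [{"dx": -0.0016,"dy": 0,"dz": 0.0019,"rx": 0,"ry": 0,"rz": 0,"claw": 0},{"dx": -0.0032,"dy": 0,"dz": 0.0038,"rx": 0,"ry": 0,"rz": 0,"claw": 0},{"dx": -0.0048,"dy": 0,"dz": 0.0057,"rx": 0,"ry": 0,"rz": 0,"claw": 0},{"dx": -0.0064,"dy": 0,"dz": 0.0077,"rx": 0,"ry": 0,"rz": 0,"claw": 0},{"dx": -0.008,"dy": 0,"dz": 0.0096,"rx": 0,"ry": 0,"rz": 0,"claw": 0},{"dx": -0.0096,"dy": 0,"dz": 0.0115,"rx": 0,"ry": 0,"rz": 0,"claw": 0},{"dx": -0.0113,"dy": 0,"dz": 0.0134,"rx": 0,"ry": 0,"rz": 0,"claw": 0},{"dx": -0.0113,"dy": 0,"dz": 0.0134,"rx": 0,"ry": 0,"rz": 0,"claw": 0},{"dx": -0.0113,"dy": 0,"dz": 0.0134,"rx": 0,"ry": 0,"rz": 0,"claw": 0},{"dx": -0.0113,"dy": 0,"dz": 0.0134,"rx": 0,"ry": 0,"rz": 0,"claw": 0}]}}

```text
clock: 11.5
position: [0.5882, -0.0899, 0.0789]
tool_rot: [3.14, -0.698, 0.55]
wrist_force: [0.4, 0.1, 0.9]
finger_gap: -0.0002
grip_force: 0.0
```

```bash
python3 m.py pics/w7.png 0; python3 -c "
from h import *
R=Rt(.349);move(cen(.349)-.12*R[:,2],R)"
```

```text
pos [ 0.5882 -0.0899  0.0789] F [0.4 0.1 0.9] yaw 0.55
angle of tcp about pivot 0.34908442650928856
pred outer top if at .349 [328.05201338 239.67203928] former top [327.65106414 148.77575269]
shift [-7.70e-03  1.00e-04 -1.41e-01] rv [0.0008 0.0001 0.0005] t 11.55
```

The finger is unloaded and still carried 4.5 N at pin height about 3 mm, so the pin went home. Centring, then backing out along the finger.

{"op": "arm_command", "data": {"rows": [{"dx": -0.004,"dy": 0,"dz": -0.002,"rx": 0,"ry": 0,"rz": 0,"claw": 0},{"dx": -0.007,"dy": 0,"dz": -0.008,"rx": 0,"ry": 0,"rz": 0,"claw": 0},{"dx": -0.007,"dy": 0,"dz": -0.02,"rx": 0,"ry": 0,"rz": 0,"claw": 0},{"dx": -0.007,"dy": 0,"dz": -0.035,"rx": 0,"ry": 0,"rz": 0,"claw": 0},{"dx": -0.007,"dy": 0,"dz": -0.05,"rx": 0,"ry": 0,"rz": 0,"claw": 0},{"dx": -0.007,"dy": 0,"dz": -0.07,"rx": 0,"ry": 0,"rz": 0,"claw": 0},{"dx": -0.007,"dy": 0,"dz": -0.09,"rx": 0,"ry": 0,"rz": 0,"claw": 0},{"dx": -0.007,"dy": 0,"dz": -0.11,"rx": 0,"ry": 0,"rz": 0,"claw": 0},{"dx": -0.007,"dy": 0,"dz": -0.13,"rx": 0,"ry": 0,"rz": 0,"claw": 0},{"dx": -0.007,"dy": 0,"dz": -0.15,"rx": 0,"ry": 0,"rz": 0,"claw": 0}]}}

```text
clock: 12.55
position: [0.5002, -0.1434, 0.1907]
tool_rot: [3.139, -0.698, 0.55]
wrist_force: [0.0, 0.3, 0.6]
finger_gap: -0.0002
grip_force: 0.0
```

```bash
python3 - <<'E'
from h import *
s=arm.get_state();print(s["position"],s["wrist_force"],s["clock"])
w=arm.read_camera("wrist")[:,:,::-1];P=arm.camera_params("wrist")
b=arm.read_camera("side")[180:260,275:375,::-1]
cv2.imwrite("pics/f.png",np.hstack([cv2.resize(w[60:300,160:480],(400,300)),cv2.resize(b,(375,300),interpolation=2)]))
e=Ro.from_euler("z",YAW+.349)
q=lambda X:((proj("wrist",X,P)-[160,60])*1.25).round()
for h in (0,.012): print(h,"centre",q(cen(.349,h)),"outer top/foot",q(cen(.349,h)+e.apply([.0185,0,.0262])),q(cen(.349,h)+e.apply([-.0185,0,-.0262])))
for h in (0,.012): print("side",(proj("side",cen(.349,h))-[275,180])*3.75)
E
```

```text
[ 0.500204   -0.14341478  0.19074878] [0.02132702 0.34399632 0.58900879] 12.55
0 centre [208. 163.] outer top/foot [208. 120.] [207. 202.]
0.012 centre [208. 156.] outer top/foot [208. 110.] [207. 196.]
side [251.15684575  56.12297898]
side [251.1750694   42.00465269]
```

View pics/f.png

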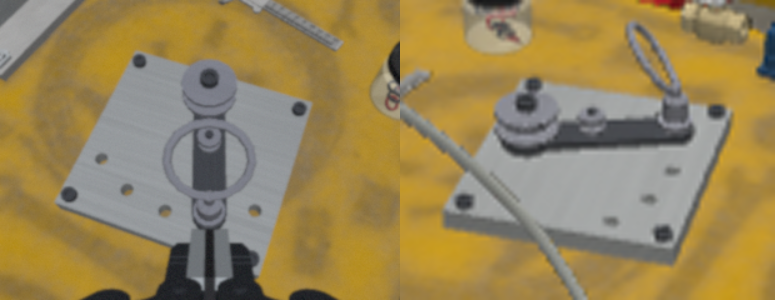

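The arm is one hole to the right, with three free holes on its left and one on its right. The ring centre is at side-crop (254,59) against the predicted home (251,56), and no pin rod shows above the housing, so the pin is home. Backing the hand well clear before hand-in.

{"op": "arm_command", "data": {"rows": [{"dx": 0.005,"dy": 0,"dz": -0.01,"rx": 0,"ry": 0,"rz": 0,"claw": 0},{"dx": 0.01,"dy": 0,"dz": -0.025,"rx": 0,"ry": 0,"rz": 0,"claw": 0},{"dx": 0.015,"dy": 0,"dz": -0.04,"rx": 0,"ry": 0,"rz": 0,"claw": 0},{"dx": 0.02,"dy": 0,"dz": -0.055,"rx": 0,"ry": 0,"rz": 0,"claw": 0},{"dx": 0.02,"dy": 0,"dz": -0.07,"rx": 0,"ry": 0,"rz": 0,"claw": 0},{"dx": 0.02,"dy": 0,"dz": -0.08,"rx": 0,"ry": 0,"rz": 0,"claw": 0},{"dx": 0.02,"dy": 0,"dz": -0.08,"rx": 0,"ry": 0,"rz": 0,"claw": 0},{"dx": 0.02,"dy": 0,"dz": -0.08,"rx": 0,"ry": 0,"rz": 0,"claw": 0},{"dx": 0.02,"dy": 0,"dz": -0.08,"rx": 0,"ry": 0,"rz": 0,"claw": 0},{"dx": 0.02,"dy": 0,"dz": -0.08,"rx": 0,"ry": 0,"rz": 0,"claw": 0}]}}

```text
clock: 13.65
position: [0.4706, -0.1614, 0.2628]
tool_rot: [-3.141, -0.698, 0.549]
wrist_force: [0.5, 0.4, 0.6]
finger_gap: 0.0001
grip_force: 0.0
```

```bash
python3 -c "
from bench import arm
s=arm.get_state();print(s['position'],s['wrist_force']);print(arm.sign_off())"
```

```text
[ 0.47056633 -0.16135339  0.26282883] [0.5308143  0.35619319 0.56549623]
the job is handed in; nothing more can be done
None
```

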